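Clear the dish markers and fold away the hot-plate guard

ROBOT

A 6-joint arm with a two-finger parallel gripper is mounted at the origin on the work surface. World frame = base frame: x ahead of the robot, y to its left, z up, the work surface at z = 0. Lengths are in m, angles in rad, forces in N, time in s.
With the tool pointing down it reaches from about 0.35 to 0.725 m from the base axis. Payload 4.3 kg.
Tool frame: the origin (TCP) lies on the centre line of the jaws, within the pads' length; the fingertips stand 25 mm ahead of it and the grasp point (between the pads) lies 6 mm ahead of it (nose_length is the distance from the TCP to the fingertips, in m); y points along the fingers, z is the direction in which the jaws open and shut, and the axes are right-handed (so a half turn about y gives the same grasp; the last joint's range is limited). The gripper opens to 85 mm and grips with 20 to 120 N. Pads are 22 mm wide; open, the fingers measure 114 mm over their backs; the gripper's body (76 mm by 85 mm) begins 54 mm behind the grasp point. The pads swing forward as they close: fully open they stand 13 mm farther back than shut.
Start: joints at [-1.255, 0.377, 0.081, 1.274, 0, 1.46], TCP at [0.238, -0.524, 0.256] pointing down, gripper open.
Joint ranges: [-2.72, 2.72], [-0.84, 1.66], [-1.02, 1.22], [-1.77, 2.12], [-1.37, 1.28], [-3.14, 3.14]. Speed limits (rad/s): [2.57, 2.57, 3.14, 3.14, 3.14, 3.14].

INTERFACE

Orientations are given as a unit quaternion [x, y, z, w].
In Python, from workcell import * gives the robot as it stands. The module is installed in compiled form; this text tells all that it offers. Calls block until the motion is done:
- move_to(position, orientation): joint-space move of the TCP to a pose.
- move_linear(position, rate=0.15, ori=None, stop_force=None): straight line of the TCP; ori=None keeps the orientation; rate is the mean speed in m/s. With stop_force (N) it stops when the force on the tool has changed by that much, and returns True; else False.
- set_joints(angles): joint-space move.
- set_gripper(opening, grasp_force=None): finger opening in m; grasp_force is the grip in N (None keeps the last); returns when the fingers have stopped.
- wait(seconds).
- ik(position, orientation): joint angles nearest the present ones, or None.
- read_camera(name): name is "scene" or "side" or "wrist"; returns the picture (480x640x3 uint8, red, green, blue); there is no depth.
- camera_model(name): a dict with "camera_matrix" (3x3 intrinsics, pixels), "k1" (the pictures are not rectified: a ray, as slopes to the right and down, at radius r is drawn at 1 + k1 r^2 times it, then the intrinsics apply), "R" (3x3) and "t" (3): a world point X has camera coordinates R X + t. Camera axes: x right, y down, z forward; pixel columns grow to the right and rows downward; lengths in m; the calibration is good to about 2 mm. A picture is of the moment at which its call begins: read the wrist's pose just before it. camera_model takes no time and is no camera call; for the wrist camera it gives the pose at the moment of the call.
A pose or a line that the arm cannot do raises MotionError and nothing moves.
- sign_off(): hands the job in, once; it reports no verdict.
Readings, each from a call of its own:
- read_time(): time.
- read_joints(): joint angles.
- read_joint_vel(): joint speeds.
- read_effort(): joint torques, N m.
- read_tcp_pos(): TCP position.
- read_orientation(): TCP orientation.
- read_force(): force on the tool from outside, world axes, zero at the start.
- read_moment(): the same for the moment, N m.
- read_opening(): finger opening in m.
Only numpy, scipy, OpenCV 4.12 (cv2) and the standard library are available. Lean on these libraries where they do the work, as an engineer would, in place of code of your own. Each camera call takes 0.05 s, during which the arm holds its last target. There are 200 camera calls.

TASK

Breakfast is over. Pull all the dish markers out of the snap sockets in the rail and put them in the brown basket; then fold up the guard around the warming plate, leaf by leaf from its free end: the end leaf flat against the middle one, then that pair flat against the first, and last the whole stack fully home along the rail. Leave the bottle, plate and tumbler where they are.

Things in the scene. Friction and masses are not known exactly. Their poses are not given: they have to be found in the camera images.
- rail: Dark wood rail fixed on the counter, 60 mm deep (x), 200 mm long (y), 40 mm high; origin under its middle, z up. Snap sockets in its top on the centre line at y = +66, +22, -22, -66 mm. With it goes a flat warming plate, 100 mm across, 15 mm high, centred 95 mm off on its +x side. The guard's three leaves hang from a pin at its +y end.
- leaf_a (a joint): Angle (rad) of the first leaf, on the rail's pin: 0 = folded flat along the rail (a stop), grows as it opens, counter-clockwise from above, to 2.2; starts at 1.25 to 1.75. Stays where left (friction 0.5 N m). Aluminium plate 6 mm thick, 150 mm long, 50 to 112 mm above the counter: it passes over the rail but strikes markers standing in it.
- leaf_b (a joint): Angle (rad) of the middle leaf, hinged to the first leaf's far end: 0 = folded flat against the first leaf's inner face (a stop), grows counter-clockwise to 2.2; starts at 1.2 to 1.7. Stays where left (friction 0.22 N m). Like the first leaf, but 120 mm long.
- leaf_c (a joint): Angle (rad) of the free end leaf, hinged to the middle leaf's far end: 0 = folded flat against the middle leaf's inner face (a stop), grows counter-clockwise to 2.2; starts at 1.1 to 1.6. Stays where left (friction 0.07 N m). Like the others, 95 mm long. All folded, the leaves lie parallel 14 mm apart, from the rail's -x side: middle, end, first.
- leaf_a_knob (a point): Centre of the top of the pale wooden round knob that stands upright on the first leaf's top edge: 14 mm across, 34 mm tall, its top 146 mm above the counter; 131 mm from the leaf's hinge pin. To fold, move it clockwise about leaf_a_hinge by the joint's angle. With the leaves folded the knobs lie 37 mm apart along the rail.
- leaf_a_hinge (a point): Point on the axis of the first leaf's upright hinge pin, 146 mm above the counter (level with the knob tops).
- leaf_b_knob (a point): Centre of the top of the pale wooden round knob that stands upright on the middle leaf's top edge: 14 mm across, 34 mm tall, its top 146 mm above the counter; 96 mm from the leaf's hinge pin. To fold, move it clockwise about leaf_b_hinge by the joint's angle. With the leaves folded the knobs lie 37 mm apart along the rail.
- leaf_b_hinge (a point): Point on the axis of the middle leaf's upright hinge pin, 146 mm above the counter (level with the knob tops).
- leaf_c_knob (a point): Centre of the top of the pale wooden round knob that stands upright on the free end leaf's top edge: 14 mm across, 34 mm tall, its top 146 mm above the counter; 62 mm from the leaf's hinge pin. To fold, move it clockwise about leaf_c_hinge by the joint's angle. With the leaves folded the knobs lie 37 mm apart along the rail.
- leaf_c_hinge (a point): Point on the axis of the free end leaf's upright hinge pin, 146 mm above the counter (level with the knob tops).
- marker1: Dish marker: white card 10 mm thick (own x), 34 wide (y), 50 tall (40 to 90 mm above origin), on a grey post; shoulder 34 x 26 x 5 mm; below it an 8 mm neck and round foot, 16 mm across, reaching 32 mm down. Origin: middle of the shoulder's underside, z up. Starts snapped in a socket, shoulder on the rail; pulled straight up it lets go at about 12 N, clear after 35 mm. 50 g. May be absent.
- marker1_card (a point): Centre of the card of marker1, 65 mm above its origin.
- marker2: Dish marker: white card 10 mm thick (own x), 34 wide (y), 50 tall (40 to 90 mm above origin), on a grey post; shoulder 34 x 26 x 5 mm; below it an 8 mm neck and round foot, 16 mm across, reaching 32 mm down. Origin: middle of the shoulder's underside, z up. Starts snapped in a socket, shoulder on the rail; pulled straight up it lets go at about 12 N, clear after 35 mm. 50 g. May be absent.
- marker2_card (a point): Centre of the card of marker2, 65 mm above its origin.
- marker3: Dish marker: white card 10 mm thick (own x), 34 wide (y), 50 tall (40 to 90 mm above origin), on a grey post; shoulder 34 x 26 x 5 mm; below it an 8 mm neck and round foot, 16 mm across, reaching 32 mm down. Origin: middle of the shoulder's underside, z up. Starts snapped in a socket, shoulder on the rail; pulled straight up it lets go at about 12 N, clear after 35 mm. 50 g. May be absent.
- marker3_card (a point): Centre of the card of marker3, 65 mm above its origin.
- marker4: Dish marker: white card 10 mm thick (own x), 34 wide (y), 50 tall (40 to 90 mm above origin), on a grey post; shoulder 34 x 26 x 5 mm; below it an 8 mm neck and round foot, 16 mm across, reaching 32 mm down. Origin: middle of the shoulder's underside, z up. Starts snapped in a socket, shoulder on the rail; pulled straight up it lets go at about 12 N, clear after 35 mm. 50 g. May be absent.
- marker4_card (a point): Centre of the card of marker4, 65 mm above its origin.
- basket: Open brown wooden basket, loose, 170 mm (x) by 260 mm (y), 50 mm high, walls and floor 6 mm thick; origin under its middle, z up. 0.7 kg.
- sauce: Red sauce bottle with white cap, 64 mm across, 170 mm tall, origin under its middle; to be left alone.
- plate: White plate, 170 mm across, 20 mm high, origin under its middle; to be left alone.
- tumbler: Glass tumbler, 68 mm across, 90 mm tall, origin under its middle; to be left alone.
There are look-alikes about, which are no part of the job. Leave any purple or red look-alike of the marker4 alone.

How it is judged:
By the outcome, as a careful person would: the job done as asked, in the order asked, and still so for the second after the job is handed in, with the robot touching nothing.
Of marker1, marker2, marker3, marker4 only 2 to 4 are there at a start; the rules pass over those that are not, and their reading is None.
At some moment in a run one of basket may be knocked a few centimetres aside while the robot is not near it.
Once in a run the grip may slacken for a moment while it holds something.
It also fails if it takes over 210 s, if anything falls off the work surface, if the arm or the gripper's body presses on something with over 40 N, if the wrist force passes 120 N, or if a joint passes its speed limit or range.

## Working session

There is one attempt and no reset: what is moved stays moved. The work goes in short steps, each a Python script; the robot and the scene stay as the last script left them, time stands still between calls to the robot, and variables do not carry over. Pictures are saved under pics/ and viewed, on a budget of 14 in all, crops included, one or two more only if the job needs it, and the job is handed in when it is done.

```bash
mkdir -p pics; ls; python3 - <<'E'
from workcell import *
import cv2,numpy as np
for n in ("scene","side"):
    im=read_camera(n); cv2.imwrite(f"pics/{n}0.png",im[:,:,::-1])
    m=camera_model(n); print(n,m)
print(read_time(),read_tcp_pos(),read_orientation())
E
```

```text
pics
scene {'camera_matrix': array([[457.72789278,   0.        , 326.60100574],
       [  0.        , 457.72789278, 230.99784384],
       [  0.        ,   0.        ,   1.        ]]), 'k1': -0.10846021970448777, 'R': array([[ 0.46693926,  0.88423193, -0.01008076],
       [ 0.65684255, -0.35444839, -0.66552551],
       [-0.59205202,  0.30413852, -0.74630702]]), 't': array([-0.22273932, -0.29940572,  1.27820757])}
side {'camera_matrix': array([[472.3610882 ,   0.        , 323.19842125],
       [  0.        , 472.3610882 , 244.77015667],
       [  0.        ,   0.        ,   1.        ]]), 'k1': 0.02172734468381838, 'R': array([[-0.94415794, -0.3294845 , -0.00239703],
       [-0.21944137,  0.63421612, -0.7413605 ],
       [ 0.24578703, -0.6994354 , -0.67110272]]), 't': array([0.49823898, 0.20792772, 0.81956663])}
0.1 [ 0.23735601 -0.52314206  0.25546103] [-0.14949259  0.69177171 -0.69050471  0.14935567]
```

View pics/scene0.png

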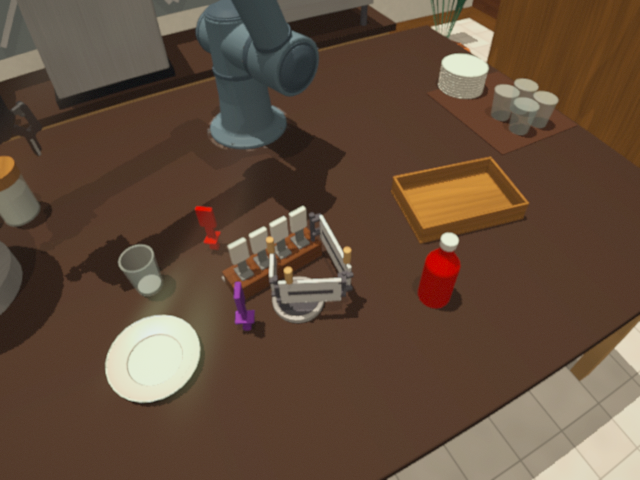

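View pics/side0.png

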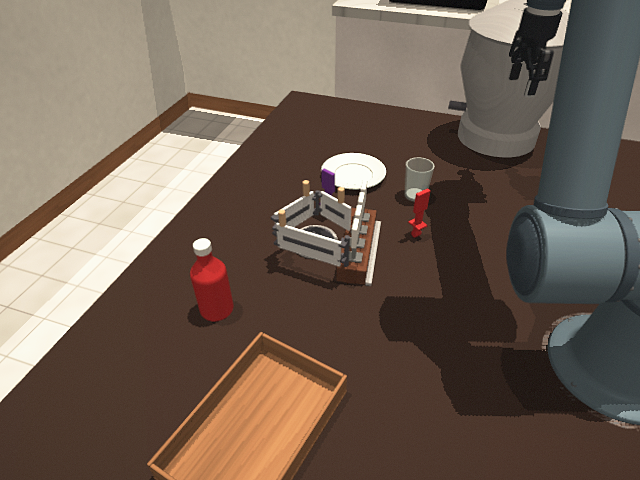

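The scene picture shows four white cards standing in the rail at about (238,250), (259,239), (279,229) and (298,219). The look-alikes are the red one at (207,225) and the purple one at (240,305), both off the rail, so I leave those. The knobs are at about (347,255), (289,275) and (270,243). The basket is at (458,198). Next is a close crop of both views.

```bash
python3 - <<'E'
import cv2,numpy as np
a=cv2.imread("pics/scene0.png")[195:335,190:365]; b=cv2.imread("pics/side0.png")[165:295,255:430]
a=cv2.resize(a,None,fx=4.5,fy=4.5,interpolation=cv2.INTER_CUBIC);b=cv2.resize(b,None,fx=4.5,fy=4.5,interpolation=cv2.INTER_CUBIC)
for im,x0,y0 in((a,190,195),(b,255,165)):
    for u in range(-(-x0//20)*20,x0+175,20): cv2.putText(im,str(u),(int((u-x0)*4.5),10),0,.4,(0,255,255)); cv2.line(im,(int((u-x0)*4.5),12),(int((u-x0)*4.5),20),(0,255,255))
    for v in range(-(-y0//20)*20,y0+140,20): cv2.putText(im,str(v),(0,int((v-y0)*4.5)+4),0,.4,(0,255,255)); cv2.line(im,(30,int((v-y0)*4.5)),(38,int((v-y0)*4.5)),(0,255,255))
cv2.imwrite("pics/ca.png",a);cv2.imwrite("pics/cb.png",b[:600])
E
```

```text
(no output)
```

View pics/ca.png

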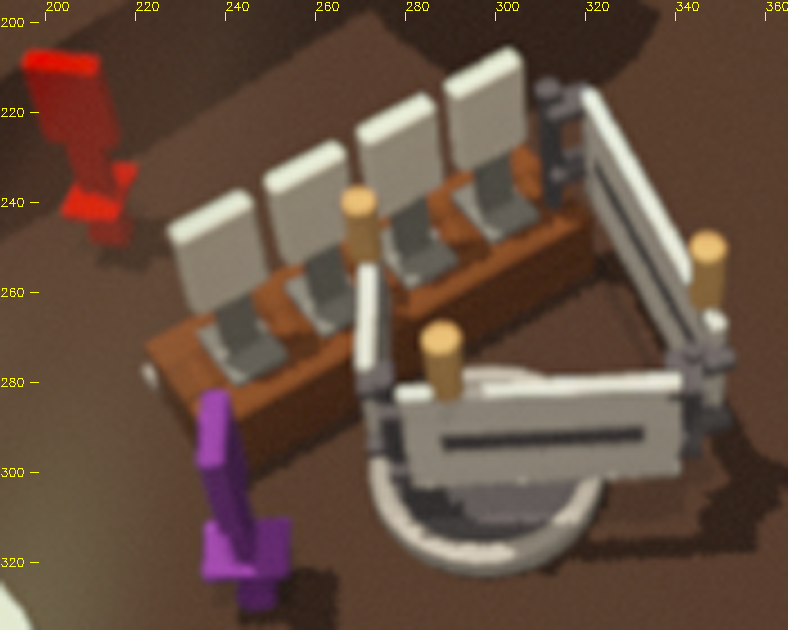

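View pics/cb.png

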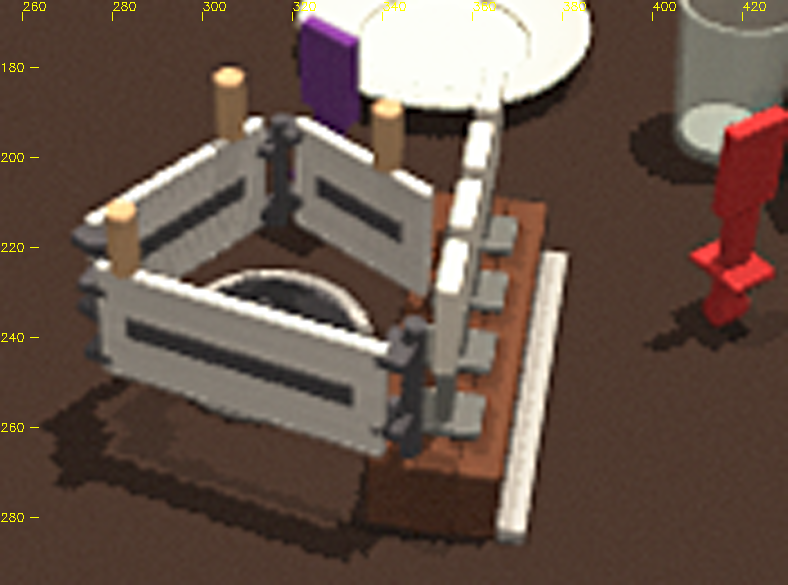

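The close crop confirms four white-card markers in the sockets. The red and purple ones stand outside the rail. I'll now fit the rail pose and triangulate the knobs, hinge pin and basket from these pixels.

```bash
cat > h.py <<'E'
from workcell import *
import cv2,numpy as np
from scipy.optimize import least_squares
from scipy.spatial.transform import Rotation as Rn
def proj(m,X):
    c=np.atleast_2d(X)@np.array(m["R"]).T+m["t"]; s=c[:,:2]/c[:,2:]
    s=s*(1+m["k1"]*(s**2).sum(1,keepdims=True)); K=m["camera_matrix"]
    return s*[K[0,0],K[1,1]]+[K[0,2],K[1,2]]
def onplane(m,uv,z):
    return least_squares(lambda p:(proj(m,[p[0],p[1],z])[0]-uv),[.5,0]).x
def tri(ms,uvs):
    return least_squares(lambda p:np.concatenate([proj(m,p)[0]-u for m,u in zip(ms,uvs)]),[.5,-.1,.1])
def basket_mask(im):
    h=cv2.cvtColor(im,cv2.COLOR_RGB2HSV)
    k=cv2.inRange(h,(8,130,70),(25,255,255)); k=cv2.morphologyEx(k,cv2.MORPH_CLOSE,np.ones((9,9)))
    n,l,s,c=cv2.connectedComponentsWithStats(k)
    i=1+np.argmax([a if (c[j+1][0]>380 and 120<c[j+1][1]<280) else 0 for j,a in enumerate(s[1:,4])])
    return (l==i).astype(np.uint8),s[i],c[i]
def ori(yaw,tilt=0.,ax='x'):
    """tool down, jaws open along world direction yaw; tilt about the jaw axis"""
    z=np.array([np.cos(yaw),np.sin(yaw),0]); y=np.array([0,0,-1.]); x=np.cross(y,z)
    R=Rn.from_matrix(np.c_[x,y,z])
    return (Rn.from_rotvec(z*tilt)*R).as_quat()
E
cat > fit.py <<'E'
from h import *
S,D=camera_model("scene"),camera_model("side")
a=lambda p:(np.array(p)+.5)/4.5-.5+[190,195]
b=lambda p:(np.array(p)+.5)/4.5-.5+[255,165]
sc=[((211,216),(0,-.066,.13)),((305,167),(0,-.022,.13)),((397,119),(0,.022,.13)),((484,73),(0,.066,.13)),((146,345),(-.03,-.1,.04)),((205,407),(.03,-.1,.04))]
sd=[((453,265),(0,.066,.13)),((467,207),(0,.022,.13)),((479,148),(0,-.022,.13)),((502,472),(-.03,.1,.04)),((363,460),(.03,.1,.04)),((545,203),(-.03,-.1,.04))]
def W(p,q): c,s=np.cos(p[2]),np.sin(p[2]); return np.array([p[0]+c*q[0]-s*q[1],p[1]+s*q[0]+c*q[1],q[2]])
f=lambda p:np.concatenate([proj(S,W(p,q))[0]-a(u) for u,q in sc]+[proj(D,W(p,q))[0]-b(u) for u,q in sd])
r=least_squares(f,[.5,-.2,0]); print("rail",r.x,"\n",r.fun.reshape(-1,2).round(1))
kn={}
for n,u,v in(("a",(707,246),(121,209)),("b",(441,336),(230,76)),("c",(360,200),(388,107)),("pinA",(549,88),(412,325))):
    t=tri((S,D),(a(u),b(v))); d=t.x[:2]-r.x[:2]; c,s=np.cos(r.x[2]),np.sin(r.x[2])
    print(n,t.x.round(4),abs(t.fun).max().round(2),"rail frame",np.round([c*d[0]+s*d[1],-s*d[0]+c*d[1]],4))
im=cv2.imread("pics/scene0.png")[:,:,::-1].copy(); k,st,ce=basket_mask(im); print(st,ce,onplane(S,ce,.03))
# basket pose: maximise mask overlap with projected box hull
def hull(p):
    P=[W(p,(x,y,z)) for x in(-.085,.085) for y in(-.13,.13) for z in(0,.05)]
    m=np.zeros((480,640),np.uint8); cv2.fillConvexPoly(m,cv2.convexHull(proj(S,P).astype(np.float32)).round().astype(int),1); return m
from scipy.optimize import minimize
x0=[*onplane(S,ce,.03),0]
best=min((minimize(lambda p:(hull(p)!=k).sum(),[x0[0],x0[1],y],method="Nelder-Mead",options=dict(initial_simplex=[[x0[0],x0[1],y],[x0[0]+.03,x0[1],y],[x0[0],x0[1]+.03,y],[x0[0],x0[1],y+.3]])) for y in(-.6,-.3,0,.3,.6)),key=lambda r:r.fun)
print("basket",best.x,best.fun,k.sum())
for n,u in(("sauce",(437,300)),("tumbler",(150,290)),("red",(212,240)),("purple",(245,325))): print(n,onplane(S,u,0))
print(camera_model("wrist")["R"],camera_model("wrist")["t"])
E
python3 fit.py
```

```text
rail [ 0.49819899 -0.13432668  0.15069721] 
 [[-0.7 -1.3]
 [-0.6 -1.4]
 [-0.8 -1.3]
 [-0.6 -1.2]
 [-1.5 -1.5]
 [ 0.2  5.2]
 [-0.8  0.6]
 [-0.9 -0.5]
 [-0.7 -0.5]
 [-0.8  2.3]
 [ 0.   1.1]
 [ 0.   0.6]]
a [ 0.6281 -0.0407  0.1457] 0.97 rail frame [0.1424 0.0731]
b [ 0.6192 -0.1479  0.1458] 0.91 rail frame [ 0.1176 -0.0316]
c [ 0.5433 -0.1482  0.1455] 0.99 rail frame [ 0.0425 -0.0205]
pinA [ 0.4979 -0.0439  0.1149] 0.64 rail frame [0.0133 0.0895]
[  287     0   353   380 59512] [518.17119236 140.99010284] [0.44323684 0.58668454]
basket [ 0.52948312  0.31681027 -0.1667466 ] 51501.0 59512
sauce [0.72237418 0.11406928]
tumbler [ 0.43232868 -0.37958184]
red [ 0.36482491 -0.22417766]
purple [ 0.59693756 -0.2366771 ]
[[ 0.41447711 -0.91005827 -0.00163474]
 [-0.86168861 -0.39302419  0.32097465]
 [-0.29274813 -0.13162801 -0.94708637]] [-0.57460453 -0.04278834  0.3815902 ]
```

```bash
cat >> h.py <<'E'
RAIL=np.array([.4982,-.1343,.1507])
def RW(x,y,z=0,p=RAIL): c,s=np.cos(p[2]),np.sin(p[2]); return np.array([p[0]+c*x-s*y,p[1]+s*x+c*y,z])
def RF(X,p=RAIL):
    c,s=np.cos(p[2]),np.sin(p[2]); d=np.array(X)[:2]-p[:2]; return np.array([c*d[0]+s*d[1],-s*d[0]+c*d[1]])
def best(pos,yaw,tilt=0.):
    o=[q for q in (ori(yaw,tilt),ori(yaw+np.pi,-tilt)) if ik(pos,q) is not None]
    return min(o,key=lambda q:abs(ik(pos,q)[5]))
E
python3 - <<'E'
from h import *
p=RW(0.0,0.0,.33)
q=best(p,RAIL[2]); print(ik(p,q))
move_to([.40,-.40,.33],q); move_to(p,q)
m=camera_model("wrist"); im=read_camera("wrist"); print("cam",-m["R"].T@m["t"],m["camera_matrix"][0,0])
np.savez("w1.npz",im=im,**{k:np.array(v) for k,v in m.items()})
cv2.imwrite("pics/w1.png",im[:,:,::-1])
s=cv2.imread("pics/scene0.png"); h=cv2.cvtColor(s,cv2.COLOR_BGR2HSV)
for u,v in((460,198),(480,220),(400,215),(450,120),(560,250),(540,120)): print(u,v,h[v,u])
print(RF(onplane(camera_model("scene"),(np.array((370,264))+.5)/4.5-.5+[190,195],.112)))
E
```

```text
[-0.38629942  0.24734064  0.08908457  1.41254026  0.          1.03379691]
cam [ 0.48598721 -0.05398553  0.44848164] 353.28671427283683
460 198 [ 17 182 196]
480 220 [ 15 187  98]
400 215 [ 10 120  87]
450 120 [ 10 123  85]
560 250 [ 11 131  84]
540 120 [23 52 88]
[ 0.04908464 -0.02227775]
```

View pics/w1.png

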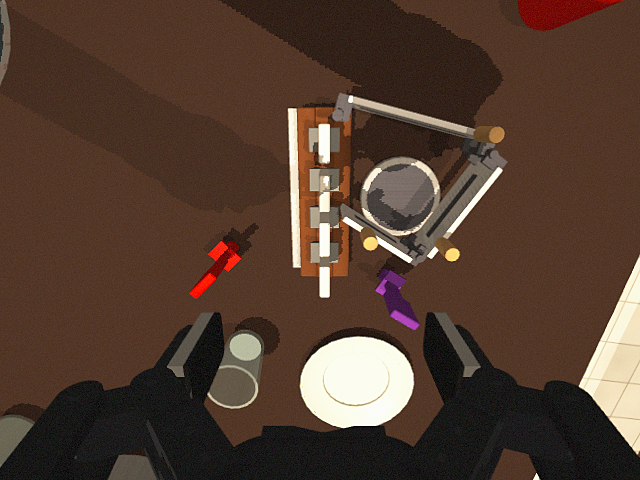

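The wrist view shows the rail with its four markers, spanning about (325,105) to (325,275), and the leaves on its +x side. Leaf c's free end, near (343,208), reaches towards the rail between the two middle markers. I'll zoom in to check that clearance.

```bash
python3 - <<'E'
from h import *
d=np.load("w1.npz"); m={k:d[k] for k in("camera_matrix","k1","R","t")}
c=d["im"][85:305,270:525]; c=cv2.resize(c,None,fx=3,fy=2.7 if 0 else 3*600/660/1.0,interpolation=cv2.INTER_CUBIC)[:,:,::-1].copy()
fx,fy=3,600/220
def dot(X,col,s=3):
    for u in proj(m,X): cv2.circle(c,(int((u[0]-270)*fx),int((u[1]-85)*fy)),s,col,1)
for y in(.066,.022,-.022,-.066): dot(RW(0,y,.13),(0,255,0)); dot(RW(-.017,y,.045),(255,0,0)); dot(RW(.017,y,.045),(255,0,0))
for X in([.6281,-.0407,.1457],[.6192,-.1479,.1458],[.5433,-.1482,.1455],[.4979,-.0439,.112]): dot(X,(0,0,255),5)
dot(RW(.0978,-.0485,.112),(255,0,255),5); dot(RW(.0131,-.0056,.112),(255,0,255),5)
cv2.imwrite("pics/w1c.png",c)
E
```

```text
(no output)
```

View pics/w1c.png

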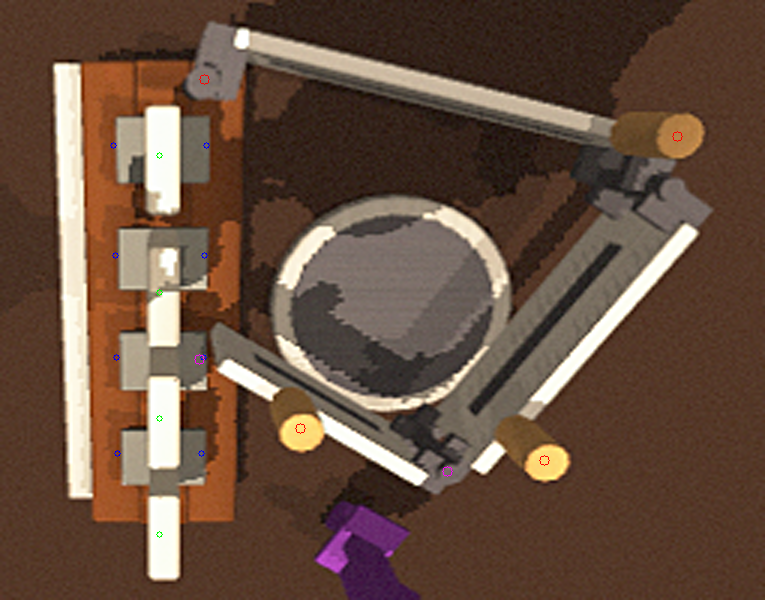

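```bash
cat >> h.py <<'E'
RAIL[:2]+=[.0006,0]
from scipy.optimize import minimize
def find_basket(save=None):
    S=camera_model("scene"); im=read_camera("scene")
    if save: cv2.imwrite(save,im[:,:,::-1])
    hs=cv2.cvtColor(im,cv2.COLOR_RGB2HSV); k=cv2.inRange(hs,(11,150,80),(25,255,255)); k[:,:330]=0; k[:120]=0; k[320:]=0; k=cv2.morphologyEx(k,cv2.MORPH_OPEN,np.ones((3,3)))
    k=cv2.morphologyEx(k,cv2.MORPH_CLOSE,np.ones((11,11)))
    n,l,s,c=cv2.connectedComponentsWithStats(k); i=1+np.argmax(s[1:,4])
    q=cv2.convexHull(np.argwhere(l==i)[:,::-1].astype(np.int32)); k=np.zeros((480,640),np.uint8); cv2.fillConvexPoly(k,q,1)
    def hull(p):
        P=[RW(x,y,z,p) for x in(-.085,.085) for y in(-.13,.13) for z in(0,.05)]
        m=np.zeros((480*4,640*4),np.uint8); cv2.fillConvexPoly(m,cv2.convexHull((proj(S,P)*4).astype(np.float32)).round().astype(int),1); return cv2.resize(m,(640,480),interpolation=cv2.INTER_AREA)
    x0=[*onplane(S,c[i],.03)]
    f=lambda p:(hull(p)!=k).sum()
    r=min((minimize(f,[*x0,y],method="Nelder-Mead",options=dict(initial_simplex=[[*x0,y],[x0[0]+.03,x0[1],y],[x0[0],x0[1]+.03,y],[*x0,y+.2]])) for y in(-.4,-.1,.2)),key=lambda r:r.fun)
    print("basket",r.x.round(4),r.fun,k.sum()); return r.x
def pull(y,tcpz=.139):
    q=best(RW(0,y,.139),RAIL[2]); t0=read_time()
    set_gripper(.026,60); move_linear(RW(0,y,.25),.25,ori=q)
    hit=move_linear(RW(0,y,tcpz),.1,stop_force=6)
    if hit: print("HIT",read_tcp_pos(),read_force()); return False
    set_gripper(0,70); print("grip",read_opening(),read_force())
    move_linear(RW(0,y,tcpz+.04),.05); print("lift",read_opening(),read_force())
    move_linear(RW(0,y,tcpz+.15),.25); print("up",read_opening(),read_force(),"t",read_time()); return True
def place(b,yb,tilt=.75,L=.131,lean=-1):
    foot=RW(-lean*.058,yb,.006,b); xb=np.array([np.cos(b[2]),np.sin(b[2]),0])*lean
    d=xb*np.sin(tilt)+np.array([0,0,np.cos(tilt)])   # marker axis up
    zj=np.array([-np.sin(b[2]),np.cos(b[2]),0]); cand=[]
    P=foot+d*L+[0,0,.003]; 
    for s in(1,-1):
        z=zj*s; yv=-d; q=Rn.from_matrix(np.c_[np.cross(yv,z),yv,z]).as_quat(); A=ik(P,q)
        if A is not None: cand.append((abs(A[5]),q))
    print("cands",len(cand),P); q=min(cand,key=lambda c:c[0])[1]
    return P,q,d
E
python3 - <<'E'
from h import *
b=find_basket("pics/s1.png")
for y in(-.075,.075):
  for l in(1,-1):
    try: P,q,d=place(b,y,lean=l); print(y,l,ik(P,q),ik(P+d*.1,q))
    except Exception as e: print(y,l,e)
E
```

```text
basket [ 0.532   0.3117 -0.2037] 175.0 8207
cands 2 [0.54749168 0.23194555 0.10485124]
-0.075 1 [0.17208396 1.18607052 0.92594688 2.02472165 0.25284113 0.28102611] None
cands 2 [0.48619623 0.24460634 0.10485124]
-0.075 -1 [ 0.61051917  0.20627293 -0.92733988 -0.13176719 -0.5186126   0.65937997] [ 0.74643934  0.00694954 -0.8722074   0.19511616 -0.58776975  0.79699098]
cands 0 [0.5778342  0.3788446  0.10485124]
0.075 1 min() iterable argument is empty
cands 2 [0.51653875 0.3915054  0.10485124]
0.075 -1 [ 0.80593107  0.4146195  -0.56419694  0.13171459 -0.61516789  0.86104653] [ 0.91997534  0.28163894 -0.51300754  0.39322787 -0.66191361  0.99065941]
```

```bash
cat >> h.py <<'E'
def put(yb):
    b=find_basket(); P,q,d=place(b,yb)
    up=P+[0,0,.13]; 
    move_linear(up,.25,ori=q); print("over",read_opening())
    hit=move_linear(P,.1,stop_force=8); print("down",hit,read_tcp_pos(),read_opening(),read_force())
    set_gripper(.03); wait(.3); move_linear(P+d*.08,.2); p=read_tcp_pos(); move_linear([p[0],p[1],.26],.25); print("t",read_time())
E
python3 - <<'E'
from h import *
if pull(.066): put(.078)
cv2.imwrite("pics/s2.png",read_camera("scene")[:,:,::-1])
E
```

```text
grip 0.008515456561940995 [-0.45891346  0.17549983  4.37887875]
lift 0.008059968935190093 [ 0.16620269 -0.89699557 -1.25565209]
up 0.008301371626146426 [-0.47276347 -0.35534499 -1.05448564] t 6.45
basket [ 0.5319  0.3116 -0.2051] 167.0 8191
cands 2 [0.51713268 0.39434744 0.10485124]
over 0.008217902458520818
down True [0.51697645 0.39359533 0.10573088] 0.007936864965504824 [-0.18886597 -0.19490837  2.49619266]
t 11.475
```

View pics/s2.png

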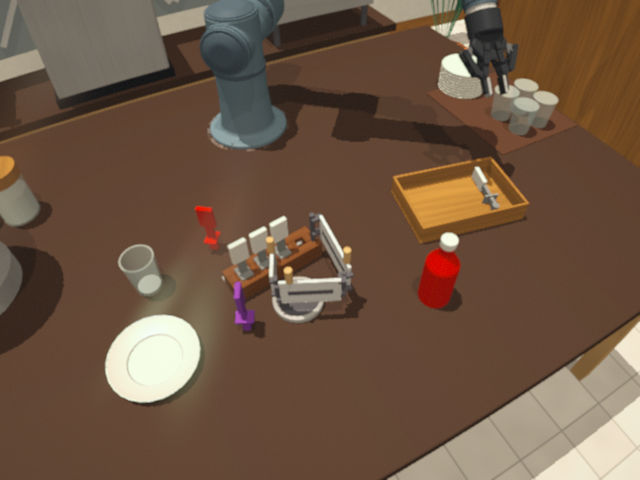

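The first marker lies inside the basket at (487,188). Three remain at (238,250), (259,239) and (279,229). I'll pull them one by one and abort if a grip reading looks wrong.

```bash
python3 - <<'E'
from h import *
for y,yb in((.022,.028),(-.022,-.025),(-.066,-.075)):
    print("---",y)
    if not pull(y) or not .006<read_opening()<.013: print("ABORT"); break
    put(yb)
cv2.imwrite("pics/s3.png",read_camera("scene")[:,:,::-1])
E
```

```text
--- 0.022
grip 0.00783133366262645 [-0.84015696 -0.37611306  5.38456186]
lift 0.008321829963179423 [-0.39939762 -0.07550941 -0.26143226]
up 0.007939325991954314 [-0.08828317  0.88496546 -2.06979859] t 17.0583
basket [ 0.5322  0.3118 -0.1939] 187.0 8207
cands 2 [0.50688735 0.34533227 0.10485124]
over 0.00822845330872394
down True [0.50674764 0.34460697 0.10579002] 0.008438989903516794 [ 0.80426086 -0.37360092  2.87722044]
t 22.0583
--- -0.022
grip 0.00792439421896621 [-0.36180049 -0.19414154  4.4616846 ]
lift 0.00778436504095598 [ 0.84555641  0.28408972 -1.56643436]
up 0.007852941699850896 [-1.25028899  1.02076682 -0.59838398] t 27.575
basket [ 0.5312  0.3128 -0.2046] 204.0 8223
cands 2 [0.4954788  0.29463523 0.10485124]
over 0.008129868868283601
down True [0.49538056 0.29390054 0.10582403] 0.008271835616855922 [ 1.92949646 -0.61048422  1.46245045]
t 32.55
--- -0.066
grip 0.00820097389857008 [-1.42907287 -0.38465922  4.5467872 ]
lift 0.008111163840294708 [ 0.78083776 -0.02156942 -1.1399204 ]
up 0.008111413827525137 [ 0.31540801 -0.21719039  0.66835589] t 38.05
basket [ 0.532   0.3117 -0.2034] 184.0 8222
cands 2 [0.48617662 0.24455409 0.10485124]
over 0.008522765789915156
down True [0.48500617 0.24392152 0.14135205] 0.007901487473314072 [-2.17706394  0.3585769   2.70972684]
t 42.55
```

View pics/s3.png

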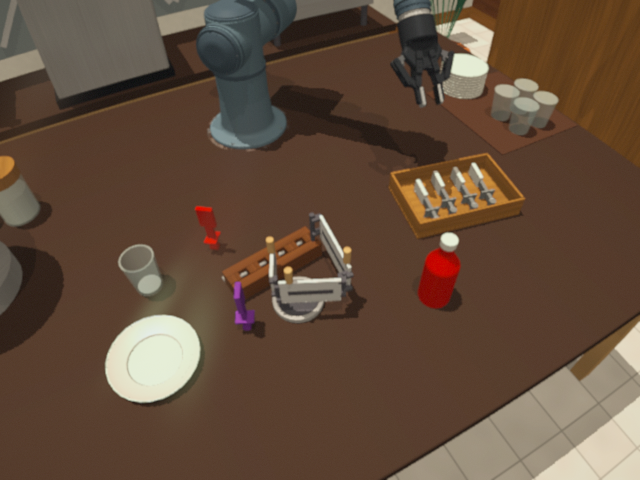

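All four markers lie side by side in the basket at about (427,197), (444,192), (463,187) and (482,183), and the rail is empty. The last marker touched down early, but it lies with the others. Next I'll solve the hinge positions from the knob geometry and fold the end leaf.

```bash
cat >> h.py <<'E'
def circ(p,rp,q,rq,side):
    """point at rp from p and rq from q; side=+1 left of p->q"""
    p,q=np.array(p)[:2],np.array(q)[:2]; d=q-p; D=np.hypot(*d); a=(D*D+rp*rp-rq*rq)/2/D; h=np.sqrt(max(rp*rp-a*a,0))
    return p+d/D*a+side*h*np.array([-d[1],d[0]])/D
TZ=.142
def fold(knob,hinge,ang,over=.004):
    """cage the knob, jaws tangential, swing clockwise by ang about hinge"""
    v=np.array(knob)[:2]-hinge; r=np.hypot(*v); a0=np.arctan2(v[1],v[0]); A=ang+over/r
    pos=lambda t,z=TZ:np.array([hinge[0]+r*np.cos(a0-t),hinge[1]+r*np.sin(a0-t),z])
    def score(s):
        J=[ik(pos(t),ori(a0-t+np.pi/2+s)) for t in np.linspace(0,A,7)]
        return 9 if any(j is None for j in J) else max(abs(j[5]) for j in J)
    s=min((0,np.pi),key=score); print("r",r,"score",score(s))
    o=lambda t:ori(a0-t+np.pi/2+s)
    set_gripper(.032,20); move_linear(pos(0,.26),.25,ori=o(0))
    hit=move_linear(pos(0),.12,stop_force=6)
    if hit: print("HIT",read_tcp_pos()); return
    set_gripper(.017); print("cage",read_opening(),read_force())
    n=int(np.ceil(A/.12))
    for t in np.linspace(0,A,n+1)[1:]:
        move_linear(pos(t),.12,ori=o(t)); print(round(t,2),read_force().round(1) if hasattr(read_force(),'round') else read_force())
    # hand back to zero load, open, leave
    set_gripper(.032); move_linear(pos(A,.26),.2); print("t",read_time())
def look(name):
    p=RW(0,0,.33); move_linear([*p[:2],.33],.25,ori=best(p,RAIL[2]))
    m=camera_model("wrist"); im=read_camera("wrist"); cv2.imwrite(f"pics/{name}.png",im[:,:,::-1])
    np.savez(f"{name}.npz",im=im,**{k:np.array(v) for k,v in m.items()}); return m,im
E
python3 - <<'E'
from h import *
d=np.load("w1.npz"); m={k:d[k] for k in("camera_matrix","k1","R","t")}
K={n:(onplane(m,np.array([u/3+270,v/(600/220)+85])-.3,.146)+T)/2 for n,u,v,T in(("a",680,135,np.array([.6281,-.0407])),("b",546,461,np.array([.6192,-.1479])),("c",301,430,np.array([.5433,-.1482])))}
print(K)
hc=circ(K["c"],.062,K["b"],.0256,-1); hb=circ(K["b"],.096,K["a"],.0252,-1); ha=circ(K["a"],.131,[.4979,-.0439],.001,1)
print("hc",RF(hc),"hb",RF(hb),np.hypot(*(hb-hc)),"expected",.1198)
# leaf b dir u: kb = hc + .0246u - .007n ; n = inner normal (left of u? choose towards c's folded side)
w=K["b"]-hc; best_=None
w0=np.array([.0246,-.007]) # (u,n) coords; n=sgn*rot90(u)
for sg in(1,-1):
    th=np.arctan2(w[1],w[0])-np.arctan2(sg*w0[1],w0[0]); u=np.array([np.cos(th),np.sin(th)]); n=sg*np.array([-u[1],u[0]])
    tgt=K["b"]+.037*u+.014*n; v=K["c"]-hc; g=tgt-hc
    ang=(np.arctan2(v[1],v[0])-np.arctan2(g[1],g[0]))%(2*np.pi)
    print(sg,"hb pred",RF(hc+.1196*u+.007*n),"ang",ang,RF(tgt))
E
```

```text
{'a': array([ 0.62819232, -0.04039101]), 'b': array([ 0.61922959, -0.14784126]), 'c': array([ 0.54315949, -0.14821675])}
hc [ 0.09736548 -0.04785691] hb [0.15905565 0.0548454 ] 0.11980585482070828 expected 0.1198
1 hb pred [0.15899801 0.05487863] ang 1.5981656373139486 [0.12632335 0.00698551]
-1 hb pred [ 0.2095297  -0.00575765] ang 2.378630939856237 [ 0.15653023 -0.0292617 ]
```

The geometry closes exactly: the hinge b–c distance comes out at 0.1198 m, as predicted. The end leaf's angle is about 1.60 rad, so I fold it now.

```bash
python3 - <<'E'
from h import *
kc=np.array([.54316,-.14822]); kb=np.array([.61923,-.14784]); hc=circ(kc,.062,kb,.0256,-1)
move_linear([.53,.1,.28],.3,ori=best([.53,.1,.28],RAIL[2]))
fold(kc,hc,1.598)
look("w2")
E
```

```text
r 0.06199999999999996 score 1.6968395149181443
cage 0.016784816256423286 [-0.50131802 -0.67668575 -0.41456783]
0.12 [-0.2  0.  -0.2]
0.24 [ 0.2  0.2 -0. ]
0.36 [ 0.1 -0.5  0.1]
0.48 [-0.7 -0.3 -0.1]
0.59 [-0.8 -0.7  0.2]
0.71 [-0.2  0.6 -0.1]
0.83 [ 0.8 -0.6 -0.3]
0.95 [ 0.6 -0.2 -0.3]
1.07 [ 0.1 -0.2 -0.2]
1.19 [-0.3 -0.1 -0.3]
1.31 [0.  1.  0.5]
1.43 [-0.4 -0.7 -0.3]
1.54 [ 0.4  0.7 -0.6]
1.66 [-1.4  0.1  0.1]
t 51.9667
```

```bash
python3 - <<'E'
import cv2
c=cv2.imread("pics/w2.png")[85:305,270:525]; cv2.imwrite("pics/w2c.png",cv2.resize(c,None,fx=3,fy=600/220,interpolation=cv2.INTER_CUBIC))
E
```

```text
(no output)
```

View pics/w2c.png

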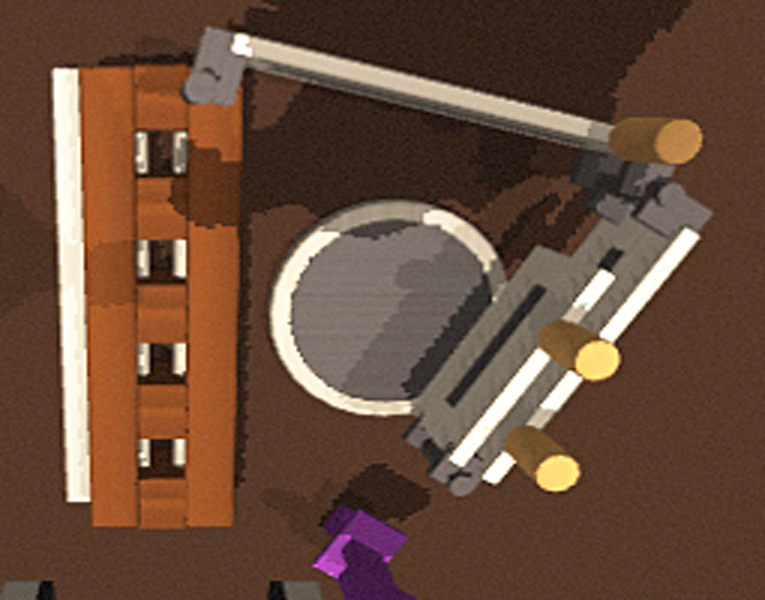

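The end leaf now lies beside the middle one. The knobs are at crop pixels (598,359) for c, (556,472) for b and (681,140) for a. I'll check its angle numerically.

```bash
cat >> h.py <<'E'
def ld(name): d=np.load(name+".npz"); return {k:d[k] for k in("camera_matrix","k1","R","t")},d["im"]
def crop2px(u,v): return np.array([u/3+270,v/(600/220)+85])-.3
def knobs(m,im,thr=None):
    """knob tops: bright yellow blobs"""
    h=cv2.cvtColor(im,cv2.COLOR_RGB2HSV)
E
python3 - <<'E'
from h import *
m,im=ld("w2"); 
h=cv2.cvtColor(im,cv2.COLOR_RGB2HSV)
K={}
for n,u,v in(("a",681,140),("b",556,472),("c",598,359)):
    p=crop2px(u,v); K[n]=onplane(m,p,.146); print(n,K[n],RF(K[n]),h[int(p[1]),int(p[0])])
m1,_=ld("w1")
for n,u,v in(("a",680,135),("b",546,461)): print("w1",n,onplane(m1,crop2px(u,v),.146))
d=K["c"]-K["b"]; print("c-b",np.hypot(*d),"expected",np.hypot(.037,.014))
e=lambda u,v:onplane(m,crop2px(u,v),.112)
for s in((460,460,610,270),(490,480,697,232)): q=e(*s[2:])-e(*s[:2]); print(np.arctan2(q[1],q[0]))
for n in K: K[n]=K[n]
hb=circ(K["b"],.096,K["a"],.0252,-1); hc_dist=np.hypot(*(hb-K["c"])); print("hb",RF(hb),"hb-c dist",hc_dist,"expected",.058)
# rail check
for x,y in((-.03,.1),(.03,.1),(.03,-.1),(-.03,-.1)): u=proj(m,RW(x,y,.04))[0]; print(((u[0]+.3-270)*3).round(),((u[1]+.3-85)*600/220).round())
E
```

```text
a [ 0.62887921 -0.03972054] [0.14280416 0.0739787 ] [ 16 153 187]
b [ 0.62327672 -0.14898715] [ 0.12086095 -0.03320841] [ 24 133 253]
c [ 0.62506346 -0.10917783] [0.12860402 0.00588148] [ 23 136 253]
w1 a [ 0.62828465 -0.04008202]
w1 b [ 0.61925917 -0.14778253]
c-b 0.039849391712318785 expected 0.03956008088970497
1.1908648875345418
1.171616400509225
hb [0.15917033 0.05481654] hb-c dist 0.05769696656232266 expected 0.058
78.0 62.0
244.0 62.0
232.0 525.0
89.0 525.0
```

The end leaf is flat to within about 0.02 rad, and the middle leaf opened a hair. I'll press the end leaf onto its stop with a small extra push, then fold the pair.

```bash
cat >> h.py <<'E'
def detect(m,im,guess):
    """refine knob tops near guessed world points"""
    h=cv2.cvtColor(im,cv2.COLOR_RGB2HSV); k=cv2.inRange(h,(18,90,235),(30,190,255)); out=[]
    n,l,s,c=cv2.connectedComponentsWithStats(k)
    for g in guess:
        u=proj(m,[*g[:2],.146])[0]; j=[i for i in range(1,n) if s[i,4]>40]
        if not j: out.append(None); continue
        i=min(j,key=lambda i:np.hypot(*(c[i]-u))); out.append(onplane(m,c[i],.146)); print("px",c[i].round(1),s[i,4],out[-1].round(4),"d",np.hypot(*(out[-1]-g)).round(4))
    return out
E
python3 - <<'E'
from h import *
ka,kb,kc=np.array([.62888,-.03972]),np.array([.62328,-.14899]),np.array([.62506,-.10918])
hb=circ(kb,.096,ka,.0252,-1); hc=circ(kb,.0256,hb,.1198,1); print(np.hypot(*(hc-kc)))
m,im=ld("w2"); detect(m,im,[ka,kb,kc])
fold(kc,hc,0,over=.005)
m,im=look("w3"); K=detect(m,im,[ka,kb,kc]); print("c-b",np.hypot(*(K[2]-K[1])))
E
```

```text
0.062301425327714065
px [468.7 216.8] 151 [ 0.6249 -0.1096] d 0.07
px [455.4 258.2] 135 [ 0.6237 -0.1494] d 0.0006
px [468.7 216.8] 151 [ 0.6249 -0.1096] d 0.0004
r 0.062301425327714065 score 1.5514850632029473
cage 0.016922707454987477 [-0.20671584  0.70561913  0.19992015]
0.08 [-2.7 -0.2  1. ]
t 58.5333
px [471.1 218. ] 149 [ 0.6283 -0.1107] d 0.071
px [460.2 259.5] 129 [ 0.6295 -0.1505] d 0.0064
px [471.1 218. ] 149 [ 0.6283 -0.1107] d 0.0036
c-b 0.03975867452588359
```

Pushing the end leaf moved the middle leaf by exactly the push distance, so the end leaf was already on its stop. Next I fold the pair onto the first leaf.

```bash
python3 - <<'E'
from h import *
ka,kb,kc=np.array([.6285,-.0400]),np.array([.6292,-.1502]),np.array([.6282,-.1106])
hb=circ(kb,.096,ka,.0252,-1)
w=ka-hb; th=np.arctan2(w[1],w[0])-np.arctan2(.014,-.021) # na right-handed: coords (u, left)=(-.021,+.014)
u=np.array([np.cos(th),np.sin(th)]); n=np.array([u[1],-u[0]])
print("hb",RF(hb),"pin pred",RF(ka-.131*u),"seen [.0133 .0895]", "u",th-RAIL[2])
t=ka-.074*u+.028*n; v=kb-hb; g=t-hb; ang=(np.arctan2(v[1],v[0])-np.arctan2(g[1],g[0]))%(2*np.pi); print("ang",ang,RF(t))
if 1.0<ang<1.9:
    fold(kb,hb,ang,over=.005)
    look("w4")
    c=cv2.imread("pics/w4.png")[85:305,270:525]; cv2.imwrite("pics/w4c.png",cv2.resize(c,None,fx=3,fy=600/220,interpolation=cv2.INTER_CUBIC))
E
```

```text
hb [0.15918989 0.05497868] pin pred [0.0155552  0.10654074] seen [.0133 .0895] u -0.2529278770861633
ang 1.3300559390816233 [0.06373497 0.06516793]
r 0.096 score 1.7067562738821453
cage 0.01667617363376856 [ 0.23684976  0.46898352 -0.85553853]
0.12 [0.  0.3 0.1]
0.23 [0.1 0.9 0.2]
0.35 [ 0.5  0.2 -0.7]
0.46 [ 0.5 -1.2 -0.4]
0.58 [-0.2  0.5 -0.6]
0.69 [ 0.4  0.1 -0. ]
0.81 [ 0.2 -0.5  1. ]
0.92 [-0.5 -0.3  0.4]
1.04 [-0.4  0.1  0.4]
1.15 [ 0.9 -0.3 -0.2]
1.27 [0.  0.2 0.4]
1.38 [ 2.  -5.1 -1. ]
t 70.1667
```

View pics/w4c.png

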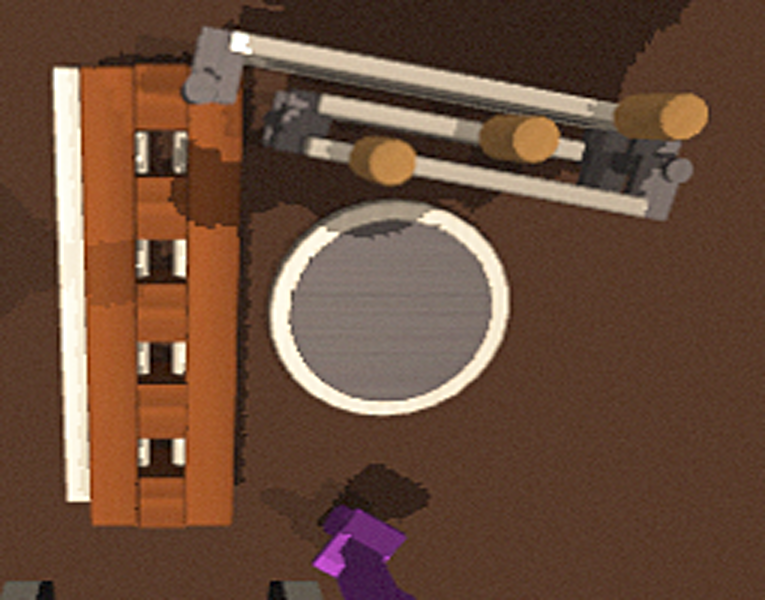

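The stack is parallel: the knobs a (685,115), c (535,138) and b (390,162) are evenly spaced. I'll check the spacing and then swing the whole stack home, with a force stop near the end.

```bash
cat >> h.py <<'E'
def fold_home(knob,hinge,ang,over,sf=9):
    v=np.array(knob)[:2]-hinge; r=np.hypot(*v); a0=np.arctan2(v[1],v[0]); A=ang+over/r
    pos=lambda t,z=TZ:np.array([hinge[0]+r*np.cos(a0-t),hinge[1]+r*np.sin(a0-t),z])
    def score(s):
        J=[ik(pos(t),ori(a0-t+np.pi/2+s)) for t in np.linspace(0,A,7)]
        return 9 if any(j is None for j in J) else max(abs(j[5]) for j in J)
    s=min((0,np.pi),key=score); print("r",r,"score",score(s),"A",A); o=lambda t:ori(a0-t+np.pi/2+s)
    set_gripper(.032,20); move_linear(pos(0,.26),.25,ori=o(0))
    if move_linear(pos(0),.12,stop_force=6): print("HIT",read_tcp_pos()); return
    set_gripper(.017); print("cage",read_opening())
    T0=max(ang-.15,0); T=[*np.linspace(0,T0,max(2,int(np.ceil(T0/.12))+1))[1:]] if T0>0 else []
    for t in T: move_linear(pos(t),.12,ori=o(t)); print(round(t,2),np.round(read_force(),1))
    f0=np.array(read_force()); t=T0
    while t<A:
        t=min(t+.02,A); hit=move_linear(pos(t),.04,ori=o(t),stop_force=sf); f=np.array(read_force()); 
        if hit or np.hypot(*(f-f0)[:2])>14: break
    print("end t",round(t,3),"of nominal",round(ang,3),hit,f.round(1),RF(read_tcp_pos()))
    set_gripper(.032); move_linear(pos(t,.26),.2); print("t",read_time())
E
python3 - <<'E'
from h import *
m,im=ld("w4"); ka,kc,kb=[onplane(m,crop2px(*p),.146) for p in((685,115),(535,138),(391,162))]
print(*[RF(k) for k in(ka,kc,kb)],"a-c",np.hypot(*(ka-kc)),"c-b",np.hypot(*(kc-kb)),"a-b",np.hypot(*(ka-kb)),"exp",np.hypot(.037,.014),np.hypot(.074,.028))
pin=RW(.0133,.0895)[:2]; 
d=kb-ka; # = -.074u + .028n, n right of u
th=np.arctan2(d[1],d[0])-np.arctan2(-.028,-.074); print("u in rail",(th-RAIL[2]))
ang=(th-RAIL[2]+np.pi/2)%(2*np.pi); print("angle a",ang,"r",np.hypot(*(ka-pin)))
fold_home(ka,pin,ang,over=.010)
look("w5")
c=cv2.imread("pics/w5.png")[85:305,270:525]; cv2.imwrite("pics/w5c.png",cv2.resize(c,None,fx=3,fy=600/220,interpolation=cv2.INTER_CUBIC))
E
```

```text
[0.143084   0.08142633] [0.10256998 0.07442111] [0.06346268 0.067165  ] a-c 0.04111519516231049 c-b 0.03977476310072906 a-b 0.08088844339722945 exp 0.03956008088970497 0.07912016177940993
u in rail -0.18449414094000843
angle a 1.386302185854888 r 0.1300348878307432
r 0.1300348878307432 score 0.9433942883092996 A 1.4632046246297519
cage 0.017077751421939506
0.11 [-0.1 -0.1  0.1]
0.22 [-0.3  0.3  0.9]
0.34 [ 1.  -0.2 -0.6]
0.45 [ 0.5 -0.2 -0. ]
0.56 [-0.2  0.2 -0.1]
0.67 [-0.4 -0.6 -0.8]
0.79 [-0.1  0.5 -0.1]
0.9 [-0.8 -0.1 -0.3]
1.01 [0.6 0.1 0.7]
1.12 [ 0.1  0.8 -0.4]
1.24 [-0.4  0.6  0.2]
end t 1.456 of nominal 1.386 False [ 18.6   5.7 -10.4] [ 0.02543639 -0.03976518]
t 81.8833
```

View pics/w5c.png

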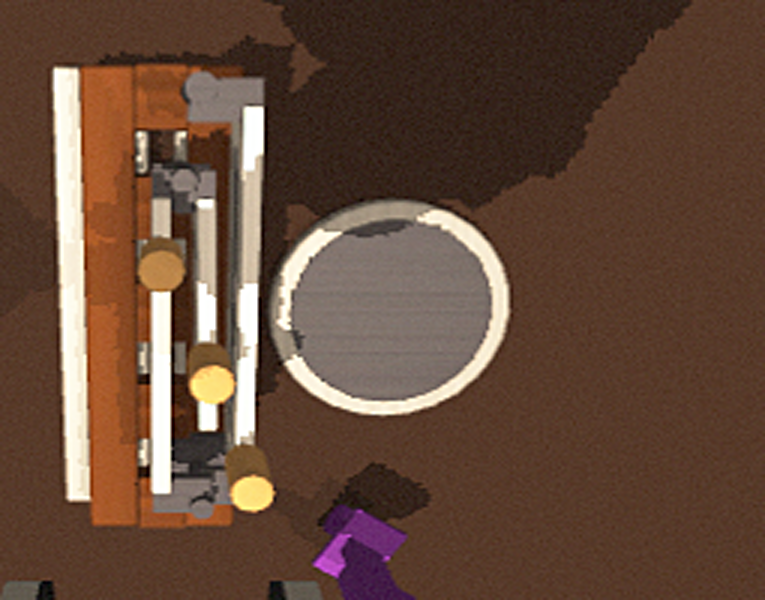

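```bash
python3 - <<'E'
from h import *
m,im=ld("w5")
K=[onplane(m,crop2px(*p),.146) for p in((252,493),(212,385),(162,263))]
print("abc knobs rail",*[RF(k).round(4) for k in(K[0],K[1],K[2])],"a-c",np.hypot(*(K[0]-K[1])).round(4),"c-b",np.hypot(*(K[1]-K[2])).round(4))
h=cv2.cvtColor(im,cv2.COLOR_RGB2HSV); w=cv2.inRange(h,(0,0,150),(180,70,255))
# leaf top-edge centre lines, traced row by row
for n,u0,(v0,v1) in(("a",250,(150,430)),("c",206,(230,340)),("b",161,(310,480))):
    P=[]
    for r in range(int(v0/2.727+85),int(v1/2.727+85)):
        c0=u0/3+270; cs=np.arange(int(c0-7),int(c0+8)); g=w[r,cs]>0
        if g.sum()>2: P.append(RF(onplane(m,[cs[g].mean(),r],.112)))
    P=np.array(P); 
    if len(P)>5: k=np.polyfit(P[:,1],P[:,0],1); print(n,len(P),"slope",k[0].round(4),"x mid",P[:,0].mean().round(4))
for s,pts in(("strip",((66,68),(79,500))),("railR",((243,70),(232,522))),("railL",((82,70),(92,522)))):
    q=[RF(onplane(m,crop2px(*p),.04)) for p in pts]; print(s,q[0].round(4),q[1].round(4),"slope",((q[0]-q[1])[0]/(q[0]-q[1])[1]).round(4))
E
```

```text
abc knobs rail [ 0.0282 -0.0411] [ 0.0153 -0.0032] [0.0004 0.0363] a-c 0.04 c-b 0.0423
a 102 slope -0.0021 x mid 0.028
c 40 slope -0.0157 x mid 0.0145
b 63 slope 0.0099 x mid -0.0003
strip [-0.0344  0.0974] [-0.0338 -0.0882] slope -0.0033
railR [0.0296 0.0968] [ 0.0302 -0.099 ] slope -0.003
railL [-0.0286  0.0967] [-0.0286 -0.0992] slope -0.0003
```

All three planes are 14 mm apart and near parallel. The end leaf reads perhaps 0.016 rad open, which is about the noise level. I'll press each leaf gently onto its stop in turn (c, b, a) with an averaged force threshold low enough that its neighbours stay still.

```bash
cat >> h.py <<'E'
def fx_avg(n=10):
    F=[]; 
    for _ in range(n): wait(.03); F.append(read_force())
    return np.array(F)[:,:2].mean(0)@[np.cos(RAIL[2]),np.sin(RAIL[2])]
def press(k,sgn,thr,maxd=.005,step=.0004):
    q=best([*RW(*k)[:2],TZ],RAIL[2]); set_gripper(.030,20); move_linear(RW(*k,.26),.25,ori=q)
    if move_linear(RW(*k,TZ),.1,stop_force=6): print("HIT"); return
    set_gripper(.018); f0=fx_avg(); log=[]; d=0
    while d<maxd:
        d+=step; move_linear(RW(k[0]+sgn*d,k[1],TZ),.02); f=fx_avg(5)-f0; log.append(round(float(f),1))
        if abs(f)>thr: break
    print("d",round(d,4),log); move_linear(RW(*k,TZ),.02); set_gripper(.030); move_linear(RW(*k,.26),.25)
E
python3 - <<'E'
from h import *
press((.0150,-.0035),-1,2.2)
press((.0002,.0360),+1,4.2)
press((.0282,-.0411),-1,10)
print(read_time())
m,im=look("w6")
c=im[85:305,270:525,::-1]; cv2.imwrite("pics/w6c.png",cv2.resize(c,None,fx=3,fy=600/220,interpolation=cv2.INTER_CUBIC))
h=cv2.cvtColor(im,cv2.COLOR_RGB2HSV); w=cv2.inRange(h,(0,0,150),(180,70,255))
for n,u0,(v0,v1) in(("a",250,(150,430)),("c",206,(230,340)),("b",161,(310,480))):
    P=np.array([RF(onplane(m,[cs[g].mean(),r],.112)) for r in range(int(v0/2.727+85),int(v1/2.727+85)) for cs in [np.arange(int(u0/3+263),int(u0/3+278))] for g in [w[r,cs]>0] if g.sum()>2])
    k=np.polyfit(P[:,1],P[:,0],1); print(n,len(P),"slope",k[0].round(4),"x mid",P[:,0].mean().round(4))
cv2.imwrite("pics/s4.png",read_camera("scene")[:,:,::-1]); find_basket()
E
```

```text
d 0.004 [0.2, 0.2, 0.1, -0.2, 0.0, 1.0, 1.5, 1.2, 1.9, 3.7]
d 0.0024 [0.2, 0.5, -0.1, -1.9, -3.5, -4.9]
d 0.0052 [-0.4, 0.1, 0.3, 0.2, -0.3, 0.0, 1.5, 4.3, 5.8, 6.9, 8.0, 9.4, 10.5]
105.925
a 102 slope -0.0006 x mid 0.028
c 40 slope 0.0219 x mid 0.014
b 63 slope 0.0084 x mid -0.0003
basket [ 0.5169  0.3138 -0.1936] 186.0 8035
```

View pics/w6c.png

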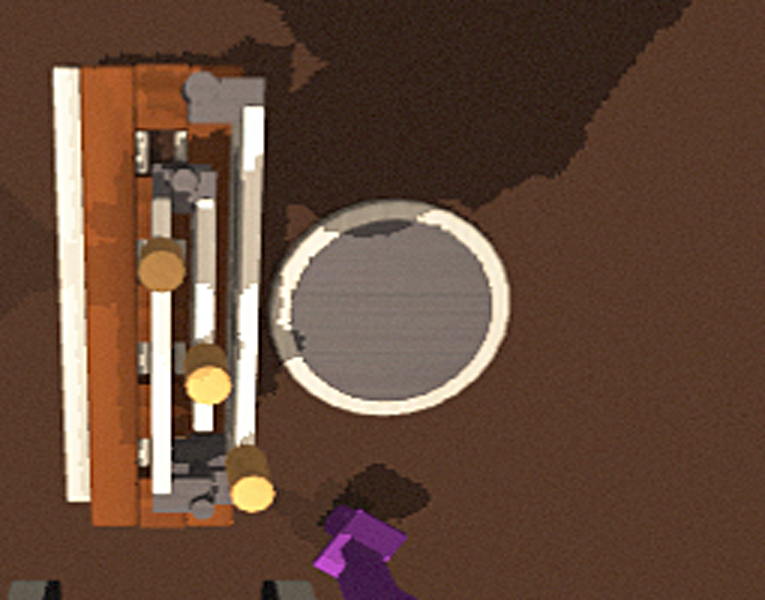

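View pics/s4.png

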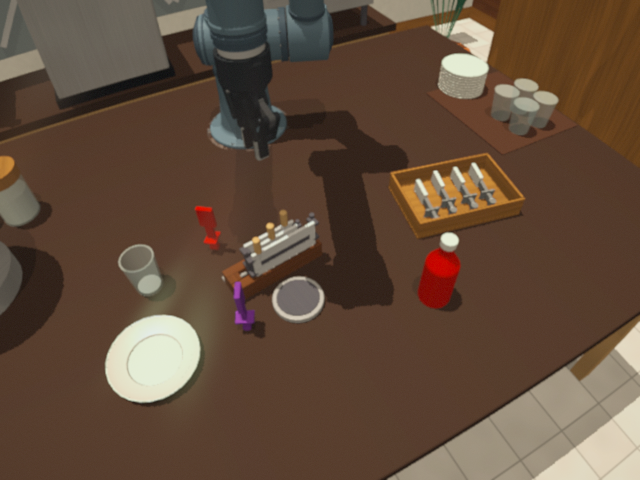

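The close crop shows the knobs at (162,268), (208,383) and (252,493), with the stack straight along the rail. The scene picture shows all four markers in the basket around (455,190). The bottle, plate, tumbler and both look-alikes are where they were. The job is ready to hand in.

```bash
python3 -c "
from workcell import *
wait(.5); print(read_time(),read_force()); sign_off()"
```

```text
107.0667 [0.38938224 0.01578932 0.04701255]
the job is handed in; nothing more can be done
```

The job is done and handed in at 107 s of robot time. All four markers are in the brown basket. The guard is folded in the order asked: end leaf onto the middle one, that pair onto the first, then the stack home along the rail.

**Last checks:**
- **Guard:** the leaf planes sit at 28, 14 and 0 mm across the rail, so the 14 mm spacing is right. A final light press met a stop on every leaf. The first leaf had also taken about 19 N against its stop when I swung it home.
- **Markers:** the last picture shows all four lying inside the basket.
- **Left alone:** the bottle, plate, tumbler and both look-alikes look unmoved, and the robot touched nothing at the end.

**Checks that disagreed:**
- **End leaf:** it read about 0.016 rad open after the stack was home. I pressed it shut and it gave about 1.5 mm before stopping. Its edge line afterwards still read a slope of 0.02, which I put down to measuring noise on a short visible edge.
- **Basket:** it moved about 15 mm at some point around the last placing. That marker touched down about 36 mm early, but it lies inside with the others.

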